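# Load the praline tray into the display bay

### The arm

A 6-joint arm with a two-finger parallel gripper is mounted at the origin on the work surface. World frame = base frame: x ahead of the robot, y to its left, z up, the work surface at z = 0. Lengths are in m, angles in rad, forces in N, time in s.
With the tool pointing down it reaches from about 0.425 to 0.95 m from the base axis. Payload 3.5 kg.
Tool frame: the origin (TCP) lies on the mounting face of the last link; the fingertips stand 173 mm ahead of it and the grasp point (between the pads) lies 155 mm ahead of it; z points along the fingers, x is the direction in which the jaws open and shut, and the axes are right-handed (so a half turn about z gives the same grasp; the last joint's range is limited). The gripper opens to 85 mm and grips with 20 to 120 N. Pads are 22 mm wide; open, the fingers measure 114 mm over their backs; the gripper's body (76 mm by 85 mm) begins 54 mm behind the grasp point. The pads swing forward as they close: fully open they stand 13 mm farther back than shut.
Start: joints at [1.119, 0.286, 1.577, -0, 1.279, -0.15], TCP at [0.201, 0.644, 0.405] pointing down, gripper open.
Joint ranges: [-2.77, 2.77], [-0.9, 2.22], [0.21, 2.48], [-1.53, 4.67], [0.24, 2.81], [-2.84, 2.84]. Speed limits (rad/s): [2.79, 2.79, 3.14, 3.14, 3.14, 3.14].

### API

Orientations are given as a unit quaternion [x, y, z, w].
In Python, from plant import get_state, read_camera, sign_off gives the robot as it stands.
- The arm moves only by the shell command python3 -m jog 'ROWS' [FORCE]. ROWS is JSON, a list of rows, each an object of numbers: "grip": the closure, from 0 (fully open) to 1 (shut); "x", "y", "z": the shift along the tool's x, y, z in mm; "rx", "ry", "rz": the turn, a rotation vector about the tool's x, y, z in degrees. A call has 1 to 8 rows; each row shifts and turns the commanded pose from where the row before left it, along the tool's axes as they then stand; what a row does not reach is not made up. A row lasts 1/12 s, in which the tool goes at most 41.7 mm and 7.16 degrees, less where a joint would pass 70% of its speed; a pose out of reach is approached as far as the arm can. A call with a gripper value outside its range is refused whole. The fingers move at their own pace and stop on an object; FORCE is the grip in N (left out, the last holds). Time passes only in rows, so rows that do not move let the fingers close. It gives the time, the measured TCP pose, the force and the opening at its end, in the units of the state.
- get_state(): the state, without advancing time (a new reading comes with each control period).
- read_camera(name): name is "side" or "top" or "wrist"; returns a dict with "frame" (420x560x3 uint8, red, green, blue), "intrinsics" (3x3 intrinsics, pixels), "R" (3x3) and "t" (3): a world point X has camera coordinates R X + t. Camera axes: x right, y down, z forward; pixel columns grow to the right and rows downward; lengths in m; the calibration is good to about 2 mm. A picture is of the moment at which its call begins. There is no depth.
- sign_off(): hands the job in, once; it reports no verdict.
The state is a dict: "time": time; "qpos": joint angles; "dq": joint speeds; "joint_efforts": joint torques, N m; "eef_pos": TCP position; "tcp_rot": TCP orientation; "contact_force": force on the tool from outside, world axes, zero at the start; "wrist_torque": the same for the moment, N m; "opening": opening from 0.0 (shut) to 1.0 (fully open).
Only numpy, scipy, OpenCV 4.12 (cv2) and the standard library are available. Lean on these libraries where they do the work, as an engineer would, in place of code of your own. Each camera call takes 0.05 s, during which the arm holds its last target.

### The job

Put the tray of gold pralines away in the empty display bay: lift it onto the bay's open front ledge with its front pull facing out, and let go of it there. Then slide it in under the clear guard until it is fully home against the back stop, and leave it. Keep all the pralines in the tray, and leave everything else where it stands.

Things in the scene. Friction and masses are not known exactly. Their poses are not given: they have to be found in the camera images.
- tray: Tray to put away: pale wood, 150 (its x) x 120 (y) mm, walls 19 mm high, six cells with one gold praline each, 0.33 kg in all. Origin: centre of its underside, z up. A black upright plate, the middle handle, stands over its centre; another, the front pull, juts 37 mm out of the middle of its -x end. Its +x end goes into the bay first.
- tray_handle (a point): Point in the tray's middle handle (plate 60 long in x, 10 thick in y, top 62 mm above the tray's underside): over the tray's centre, 50 mm above the underside. Fingers closing along the tray's y at this height stay above the pralines.
- tray_pull (a point): Point in the tray's front pull (plate 37 long in x, 10 thick in y, top 50 mm above the tray's underside): 95 mm from the tray's centre towards -x, 38 mm above the underside. Pinch it along the tray's y.
- bay_empty: Empty display bay, fixed: brown base board 250 (x) x 190 (y) x 15 mm high with two slick white runners. Origin: centre of its underside; x points into the bay. Open ledge from x = -125 to +30 mm, then a slot to the back stop (face at +117) between dark walls 85 mm high, inner faces 130 mm apart. Low wings (15 mm above the board, x = -21 to +30) flare out to 160 mm apart.
- bay_home (a point): Point on the empty bay's board (bay x = +42 mm, y = 0, 15 mm above the counter): the tray's origin lies here when the tray is home against the back stop. A clear guard with a brass front edge roofs the slot from bay x = +30 to +125, underside 84, top 92 mm above the counter.
- bay_rest (a point): Point on the empty bay's open ledge (bay x = -55 mm, y = 0, 15 mm above the counter): with the tray's origin here its nose lies between the wings, 10 mm short of the guard, so it can be lowered straight down to here.
- bay_full: The other bay, same shape, already filled with the tray of purple pralines. Stands beside the empty one (on its left or right).
- tray_full: The tray of purple pralines standing in the full bay; same shape and origin as the gold tray. To be left alone.
- praline0: A loose gold-wrapped praline in its cell of the tray, 40 mm across, 23 mm high, 18 g. Origin: centre of its underside.
- praline1: A loose gold-wrapped praline in its cell of the tray, 40 mm across, 23 mm high, 18 g. Origin: centre of its underside.
- praline2: A loose gold-wrapped praline in its cell of the tray, 40 mm across, 23 mm high, 18 g. Origin: centre of its underside.
- praline3: A loose gold-wrapped praline in its cell of the tray, 40 mm across, 23 mm high, 18 g. Origin: centre of its underside.
- praline4: A loose gold-wrapped praline in its cell of the tray, 40 mm across, 23 mm high, 18 g. Origin: centre of its underside.
- praline5: A loose gold-wrapped praline in its cell of the tray, 40 mm across, 23 mm high, 18 g. Origin: centre of its underside.
- jar: Bystander: amber glass jar, 80 mm across, 130 mm high, origin under its centre.
- gift_box: Bystander: red gift box with gold ribbon, 120 x 90 x 45 mm, origin under its centre.
- tin: Bystander: round tin, 72 mm across, 100 mm high, origin under its centre.
- scoop: Bystander: metal sweet scoop lying on the counter, 180 mm long along its x.
- price_card: Bystander: cream price card on a wooden foot, 75 mm wide, 57 mm high, origin under its centre.
There are look-alikes about, which are no part of the job. What is shaped like the tray but green or turquoise is not meant.

How it is judged:
By the outcome, as a careful person would: the job done as asked, in the order asked, and still so for the second after the job is handed in, with the robot touching nothing.
It also fails if it takes over 58 s, if anything falls off the work surface, if the arm or the gripper's body presses on something with over 40 N, if the wrist force passes 120 N, or if a joint passes its speed limit or range.

## Working session

There is one attempt and no reset: what is moved stays moved. The work goes in short steps, Python scripts to look and compute and a shell command to move; the robot and the scene stay as the last step left them, time stands still between calls to the robot, and variables do not carry over. Pictures are saved under pics/ and viewed, and the job is handed in when it is done.

```bash
mkdir -p pics; ls; python3 - <<'E'
from plant import *
import cv2,json
s=get_state();print(s)
for n in ["side","top","wrist"]:
    c=read_camera(n);cv2.imwrite(f"pics/{n}0.png",c["frame"][:,:,::-1]);print(n,c["intrinsics"].tolist(),c["R"].round(4).tolist(),c["t"])
E
```

```text
pics
{'time': 0.0, 'qpos': array([ 1.11900931e+00,  2.87163137e-01,  1.57819203e+00,  2.54304854e-05,
        1.27859478e+00, -1.50014407e-01]), 'dq': array([ 0.00054663, -0.00083814, -0.00042856,  0.00024378,  0.00149407,
       -0.0003097 ]), 'joint_efforts': array([-5.31234934e-05, -4.05958951e+01, -2.92633152e+01, -1.36538802e-04,
        5.79039115e-03,  1.65717413e-06]), 'eef_pos': array([0.20048438, 0.64426957, 0.40334024]), 'tcp_rot': array([ 8.05362774e-01,  5.92781083e-01, -1.04866297e-03,  5.38199003e-04]), 'contact_force': array([0.40217209, 0.75955497, 0.03370738]), 'wrist_torque': array([ 0.00781464, -0.01484465,  0.0234091 ]), 'opening': 0.9996537638887611}
side [[413.7874481570045, 0.0, 275.0095865169384], [0.0, 413.7874481570045, 204.36249165786293], [0.0, 0.0, 1.0]] [[-0.9807, -0.195, -0.0112], [-0.1328, 0.7078, -0.6938], [0.1432, -0.6789, -0.7201]] [0.51620043 0.09080583 1.2185096 ]
top [[409.9642920736497, 0.0, 283.1809350758681], [0.0, 409.9642920736497, 204.1628483009866], [0.0, 0.0, 1.0]] [[0.0044, -0.9998, 0.0171], [-0.9945, -0.0062, -0.1048], [0.1048, -0.0166, -0.9944]] [-0.00846752  0.49200157  1.2833382 ]
wrist [[324.1819544068358, 0.0, 275.1398359884301], [0.0, 324.1819544068358, 213.10396483724858], [0.0, 0.0, 1.0]] [[0.2975, 0.9547, -0.0024], [0.9159, -0.2847, 0.2829], [0.2694, -0.0864, -0.9592]] [-0.67479201 -0.03610717  0.3806164 ]
```

View pics/top0.png

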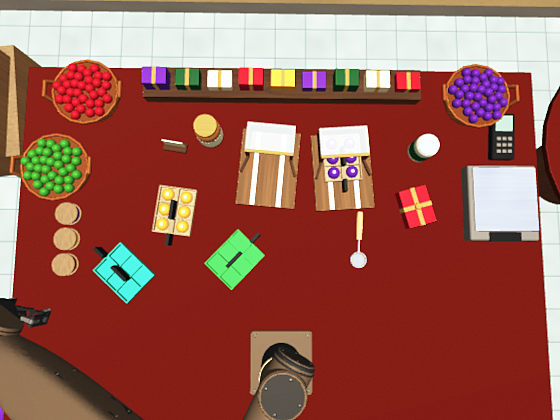

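View pics/side0.png

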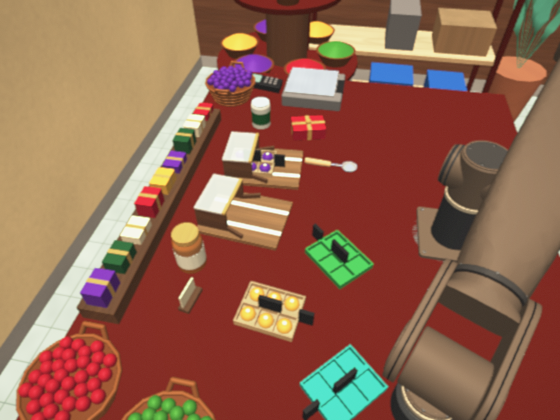

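View pics/wrist0.png

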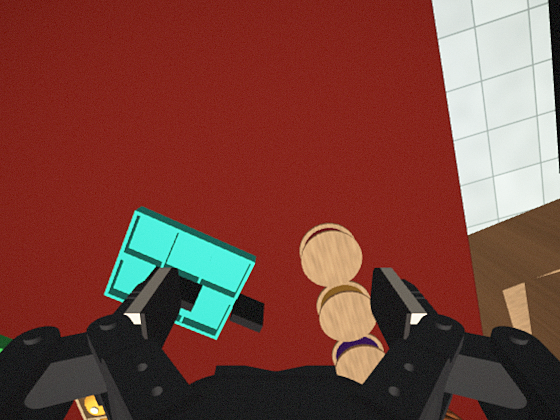

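Top view: the gold tray is at about (174,210) with its pull at (170,238). The look-alikes are turquoise (123,272) and green (235,259). The empty bay is at (268,165), and the full one with purple pralines at (344,165). I'll enlarge the tray and bay to confirm and measure.

```bash
python3 - <<'E'
import cv2
t=cv2.imread("pics/top0.png")
cv2.imwrite("pics/tray_c.png",cv2.resize(t[175:255,140:215],None,fx=7,fy=7,interpolation=cv2.INTER_CUBIC))
cv2.imwrite("pics/bay_c.png",cv2.resize(t[115:215,225:310],None,fx=6,fy=6,interpolation=cv2.INTER_CUBIC))
t=cv2.imread("pics/side0.png")
cv2.imwrite("pics/trays_c.png",cv2.resize(t[165:345,180:330],None,fx=3.3,fy=3.3,interpolation=cv2.INTER_CUBIC))
E
```

```text
(no output)
```

View pics/tray_c.png

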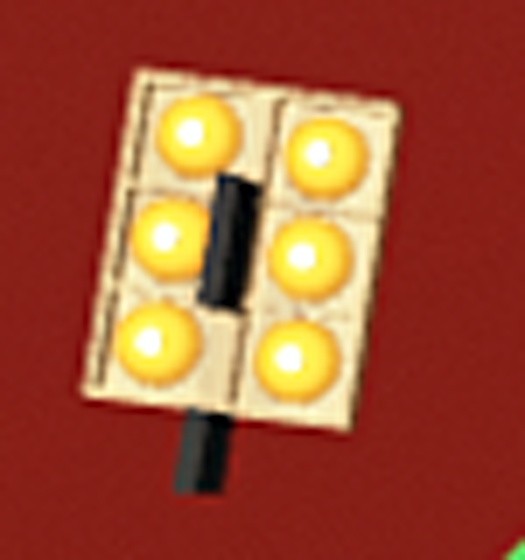

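View pics/bay_c.png

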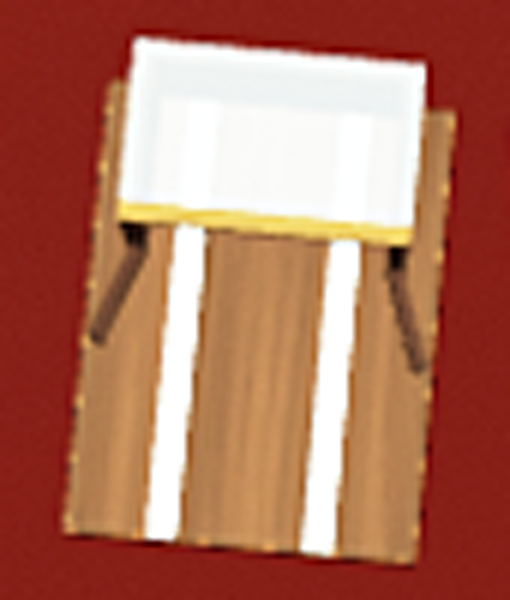

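View pics/trays_c.png

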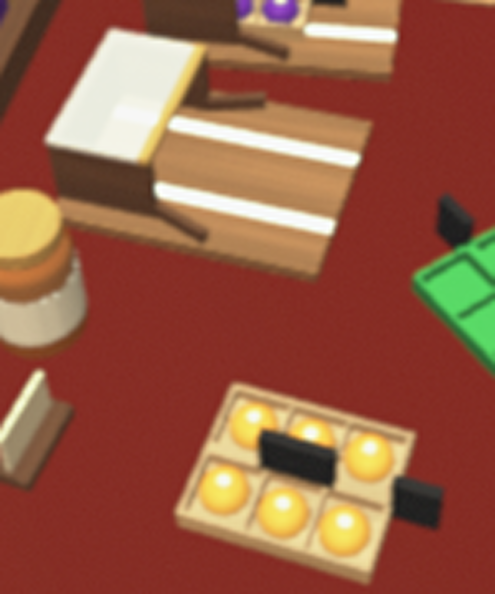

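The enlarged crops confirm it: six gold pralines in a pale wood tray with the pull towards the robot. The empty bay sits beside the jar side, and the purple bay is on the right. Next I'll fit both poses from the corners in the two views.

```bash
cat > h.py <<'E'
import numpy as np
from scipy.optimize import least_squares
from scipy.spatial.transform import Rotation as Ro
from plant import *
def proj(c,P):
    q=np.asarray(P)@c["R"].T+c["t"]; q=q@c["intrinsics"].T; return q[:,:2]/q[:,2:]
def unc(p,f,o): return (np.asarray(p,float)+.5)/f-.5+np.asarray(o)
def W(p,L):
    a=p[2];L=np.asarray(L,float);R=np.array([[np.cos(a),-np.sin(a)],[np.sin(a),np.cos(a)]])
    return np.c_[L[:,:2]@R.T+p[:2],L[:,2]]
def fit(obs,p0):
    f=lambda p:np.concatenate([(proj(c,W(p,L))-uv).ravel() for c,L,uv in obs])
    r=least_squares(f,p0,loss='soft_l1');return r.x,r.fun
E
python3 - <<'E'
from h import *
T=read_camera("top");S=read_camera("side")
L=np.array([[75,60,19],[75,-60,19],[-75,-60,19],[-75,60,19]])/1e3
tu=unc([(135,70),(400,102),(352,428),(82,393)],7,(140,175))
su=unc([(178,515),(235,383),(413,432),(370,572)],3.3,(180,165))
B=np.array([[125,95,15],[125,-95,15],[-125,-95,15],[-125,95,15],[30,65,92],[30,-65,92]])/1e3
bu=unc([(110,82),(455,113),(413,555),(66,530)],6,(225,115))
bs=unc([(372,122),(318,267)],3.3,(180,165))
for nm,o in (("tray",[(T,L,tu),(S,L,su)]),("trayT",[(T,L,tu)]),("trayS",[(S,L,su)]),("bay",[(T,B[:4],bu),(S,B[2:4],bs)]),("bayT",[(T,B[:4],bu)])):
    p,r=fit(o,[.6,.2,0]);print(nm,p.round(4),np.degrees(p[2]).round(2),r.round(1))
s=get_state();print(Ro.from_quat(s['tcp_rot']).as_matrix().round(3))
E
```

```text
tray [ 0.471   0.3437 -0.1195] -6.85 [-0.3  0.3 -1.   0.4 -1.1  0.3 -0.1  0.6 -0.5 -1.  -0.7 -0.4  0.2 -0.2
 -0.1 -0.7]
trayT [ 0.4722  0.3418 -0.1203] -6.89 [ 0.4 -0.1 -0.4  0.  -0.5 -0.1  0.5  0.2]
trayS [ 0.4701  0.3452 -0.1176] -6.74 [-0.3 -0.3 -0.5  0.1  0.4  0.2  0.3 -0.1]
bay [ 0.6115  0.0432 -0.0831] -4.76 [-0.1 -0.4  0.1 -0.3  0.6  1.5 -0.4  0.4 -0.2 -1.2 -0.4  0.8]
bayT [ 0.6123  0.0434 -0.0832] -4.77 [-0.2 -0.6  0.  -0.6  0.6  1.3 -0.4  0.2]
[[ 0.297  0.955 -0.   ]
 [ 0.955 -0.297 -0.001]
 [-0.001 -0.    -1.   ]]
```

```bash
cat >> h.py <<'E'
TRAY=(0.471,0.3435,-0.1195); BAY=(0.612,0.0432,-0.083)
def go(x,y,z,yaw):
    """TCP target; tool x=frame y, tool y=frame x, tool z down. prints turn first, then shift in turned tool axes, mm/deg"""
    s=get_state();R=Ro.from_quat(s['tcp_rot']).as_matrix()
    c,n=np.cos(yaw),np.sin(yaw);G=np.array([[-n,c,0],[c,n,0],[0,0,-1.]])
    rv=np.degrees(Ro.from_matrix(R.T@G).as_rotvec())
    print("t",s['time'],"pos",s['eef_pos'].round(4),"turn",rv.round(2),"shift",(1e3*G.T@(np.array([x,y,z])-s['eef_pos'])).round(1),"F",s['contact_force'].round(1),"open",round(s['opening'],3))
def pt(p,x,y=0): return W(p,[[x/1e3,y/1e3,0]])[0,:2]
E
python3 - <<'E'
from h import *
go(*TRAY[:2],.205,TRAY[2])
# jar top centre approx at z=.13, card
for n,u,z in (("jar",(207,124),.13),("card",(174,146),.0)):
    c=read_camera("top")if n=="jar" else c
    d=c["R"].T@np.linalg.inv(c["intrinsics"])@np.array([*u,1.]);o=-c["R"].T@c["t"];print(n,(o+d*(z-o[2])/d[2]).round(3))
E
```

```text
t 0.25 pos [0.2006 0.6444 0.4041] turn [ -0.02   0.06 -10.45] shift [-266.5  304.4  199.1] F [ 0.  -1.3  0.1] open 1.001
jar [0.721 0.225 0.13 ]
card [0.685 0.354 0.   ]
```

```bash
python3 -m jog '[{"rz":-5.2,"z":12},{"rz":-5.2,"z":12},{"x":-22,"y":25,"z":9},{"x":-22,"y":25,"z":9},{"x":-22,"y":25,"z":9},{"x":-22,"y":25,"z":9},{"x":-22,"y":25,"z":9},{"x":-22,"y":25,"z":9}]' 30
python3 -m jog '[{"x":-22,"y":25,"z":9},{"x":-22,"y":25,"z":9},{"x":-22,"y":25,"z":9},{"x":-22,"y":25,"z":9},{"x":-22,"y":25,"z":9},{"x":-24,"y":27,"z":9},{},{}]'
python3 - <<'E'
from h import *;import cv2
go(*TRAY[:2],.205,TRAY[2])
c=read_camera("wrist");cv2.imwrite("pics/w1.png",c["frame"][:,:,::-1])
print(proj(c,np.c_[W(TRAY,[[75,60,19],[75,-60,19],[-75,-60,19],[-75,60,19]])*[1,1,1]]) if 0 else proj(c,W(TRAY,np.array([[75,60,19],[75,-60,19],[-75,-60,19],[-75,60,19],[30,0,62],[-30,0,62]])/1e3)).round(0).tolist())
E
```

```text
t 0.3 pos [0.2006 0.6444 0.4042] turn [-1.000e-02  4.000e-02 -1.044e+01] shift [-266.5  304.4  199.2] F [-0.8  0.2  0.8] open 0.997
[[184.0, 459.0], [106.0, 470.0], [70.0, 391.0], [155.0, 378.0], [122.0, 473.0], [107.0, 439.0]]$[0]: bad value
$[0]: bad value
```

View pics/w1.png

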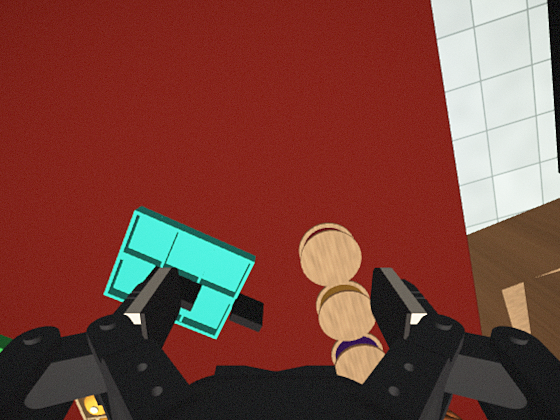

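The view is unchanged because the call was refused, probably for a missing key. I'll try adding grip.

```bash
python3 -m jog '[{"grip":0,"rz":-5.2,"z":12},{"grip":0,"rz":-5.2,"z":12}]' 30
python3 -m jog '[{"grip":0,"x":0,"y":0,"z":12,"rx":0,"ry":0,"rz":-5.2},{"grip":0,"x":0,"y":0,"z":12,"rx":0,"ry":0,"rz":-5.2}]' 30; python3 -c "
from h import *
go(*TRAY[:2],.205,TRAY[2])"
```

```text
time: 0.52
eef_pos: [0.2007, 0.6447, 0.3818]
tcp_rot: [0.747, 0.665, 0.001, -0.001]
contact_force: [0.6, 0.5, -0.3]
opening: 1.0
t 0.5167 pos [0.2007 0.6447 0.3818] turn [ 0.05 -0.15  0.2 ] shift [-266.8  304.3  176.8] F [ 0.6  0.5 -0.3] open 1.0$[0]: bad value
```

```bash
python3 -m jog '[{"grip":0,"x":-22,"y":25,"z":6,"rx":0,"ry":0,"rz":0},{"grip":0,"x":-22,"y":25,"z":6,"rx":0,"ry":0,"rz":0},{"grip":0,"x":-22,"y":25,"z":6,"rx":0,"ry":0,"rz":0},{"grip":0,"x":-22,"y":25,"z":6,"rx":0,"ry":0,"rz":0},{"grip":0,"x":-22,"y":25,"z":6,"rx":0,"ry":0,"rz":0},{"grip":0,"x":-22,"y":25,"z":6,"rx":0,"ry":0,"rz":0}]'
python3 -m jog '[{"grip":0,"x":-22,"y":25,"z":12,"rx":0,"ry":0,"rz":0},{"grip":0,"x":-22,"y":25,"z":12,"rx":0,"ry":0,"rz":0},{"grip":0,"x":-22,"y":25,"z":12,"rx":0,"ry":0,"rz":0},{"grip":0,"x":-22,"y":25,"z":12,"rx":0,"ry":0,"rz":0},{"grip":0,"x":-22,"y":25,"z":12,"rx":0,"ry":0,"rz":0},{"grip":0,"x":-24,"y":28,"z":12,"rx":0,"ry":0,"rz":0},{"grip":0,"x":0,"y":0,"z":0,"rx":0,"ry":0,"rz":0},{"grip":0,"x":0,"y":0,"z":0,"rx":0,"ry":0,"rz":0}]'
python3 - <<'E'
from h import *;import cv2
go(*TRAY[:2],.205,TRAY[2])
c=read_camera("wrist");cv2.imwrite("pics/w2.png",c["frame"][:,:,::-1])
print(proj(c,W(TRAY,np.array([[75,60,19],[75,-60,19],[-75,-60,19],[-75,60,19],[30,0,62],[-30,0,62]])/1e3)).round(0).tolist())
E
```

```text
time: 1.02
eef_pos: [0.3344, 0.4942, 0.3446]
tcp_rot: [0.748, 0.663, 0.0, 0.0]
contact_force: [0.1, -0.2, -0.0]
opening: 1.001
time: 1.68
eef_pos: [0.4705, 0.3426, 0.2719]
tcp_rot: [0.75, 0.662, -0.001, -0.0]
contact_force: [-0.0, 0.3, 0.4]
opening: 1.004
t 1.6833 pos [0.4705 0.3426 0.2719] turn [-0.09  0.04 -0.26] shift [ 1.   0.4 66.9] F [-0.   0.3  0.4] open 1.004
[[352.0, 313.0], [200.0, 314.0], [184.0, 115.0], [366.0, 114.0], [276.0, 290.0], [275.0, 197.0]]
```

View pics/w2.png

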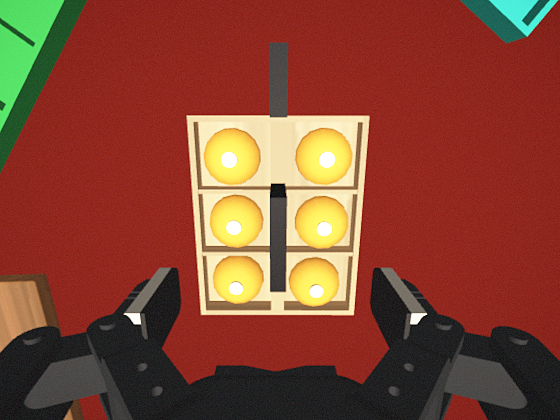

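The wrist view shows the tray squarely under the jaws, with the handle at x≈278 and the jaw centre at x≈275. Its corners are within 3 px of prediction. I'll shift about 2 mm in x and descend.

```bash
python3 -m jog '[{"grip":0,"x":2,"y":0,"z":17,"rx":0,"ry":0,"rz":0},{"grip":0,"x":0,"y":0,"z":17,"rx":0,"ry":0,"rz":0},{"grip":0,"x":0,"y":0,"z":15,"rx":0,"ry":0,"rz":0},{"grip":0,"x":0,"y":0,"z":10,"rx":0,"ry":0,"rz":0},{"grip":0,"x":0,"y":0,"z":7,"rx":0,"ry":0,"rz":0},{"grip":0,"x":0,"y":0,"z":0,"rx":0,"ry":0,"rz":0},{"grip":0.6,"x":0,"y":0,"z":0,"rx":0,"ry":0,"rz":0},{"grip":0.6,"x":0,"y":0,"z":0,"rx":0,"ry":0,"rz":0}]' 30
python3 -m jog '[{"grip":1,"x":0,"y":0,"z":0,"rx":0,"ry":0,"rz":0},{"grip":1,"x":0,"y":0,"z":0,"rx":0,"ry":0,"rz":0},{"grip":1,"x":0,"y":0,"z":0,"rx":0,"ry":0,"rz":0},{"grip":1,"x":0,"y":0,"z":0,"rx":0,"ry":0,"rz":0},{"grip":1,"x":0,"y":0,"z":0,"rx":0,"ry":0,"rz":0},{"grip":1,"x":0,"y":0,"z":0,"rx":0,"ry":0,"rz":0},{"grip":1,"x":0,"y":0,"z":0,"rx":0,"ry":0,"rz":0}]' 50
python3 - <<'E'
from h import *;import cv2
go(*TRAY[:2],.205,TRAY[2])
c=read_camera("wrist");cv2.imwrite("pics/w3.png",c["frame"][:,:,::-1])
E
```

```text
time: 2.4
eef_pos: [0.47, 0.3466, 0.2078]
tcp_rot: [0.748, 0.664, 0.001, 0.0]
contact_force: [-0.5, -0.8, 0.2]
opening: 0.749
time: 2.98
eef_pos: [0.47, 0.3461, 0.2073]
tcp_rot: [0.748, 0.663, 0.0, 0.0]
contact_force: [0.6, -0.8, 2.4]
opening: 0.107
t 2.9833 pos [0.47   0.3461 0.2073] turn [ 0.05 -0.02 -0.05] shift [-2.4  1.3  2.3] F [ 0.6 -0.8  2.4] open 0.107
```

View pics/w3.png

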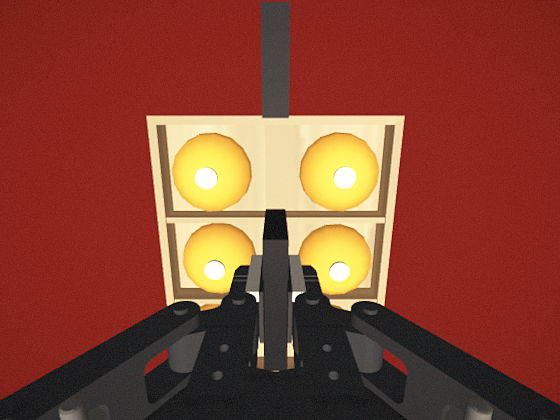

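The jaws are closed on the middle handle (opening 0.107 ≈ 9 mm) and centred. Lifting.

```bash
python3 -m jog '[{"grip":1,"x":0,"y":0,"z":-3,"rx":0,"ry":0,"rz":0},{"grip":1,"x":0,"y":0,"z":-7,"rx":0,"ry":0,"rz":0},{"grip":1,"x":0,"y":0,"z":-12,"rx":0,"ry":0,"rz":0},{"grip":1,"x":0,"y":0,"z":-15,"rx":0,"ry":0,"rz":0},{"grip":1,"x":0,"y":0,"z":-15,"rx":0,"ry":0,"rz":0},{"grip":1,"x":0,"y":0,"z":-15,"rx":0,"ry":0,"rz":0},{"grip":1,"x":0,"y":0,"z":-10,"rx":0,"ry":0,"rz":0},{"grip":1,"x":0,"y":0,"z":-5,"rx":0,"ry":0,"rz":0}]'
python3 - <<'E'
from h import *;import cv2
x,y=pt(BAY,-55);print(x,y);go(x,y,.2223,BAY[2])
c=read_camera("side");cv2.imwrite("pics/s3.png",c["frame"][:,:,::-1])
E
```

```text
time: 3.7
eef_pos: [0.47, 0.3463, 0.2911]
tcp_rot: [0.748, 0.663, 0.002, 0.0]
contact_force: [-0.2, -0.0, -3.4]
opening: 0.11
0.5571893387663193 0.0477597604242642
t 3.7 pos [0.47   0.3463 0.2911] turn [ 0.16 -0.1  -2.13] shift [-290.3  111.6   68.8] F [-0.2 -0.  -3.4] open 0.11
```

View pics/s3.png

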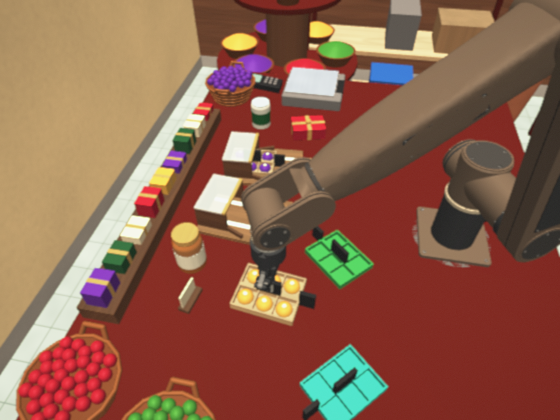

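The side view shows the tray hanging level at (268,293) with its pralines in place. I'll carry it above the ledge.

```bash
python3 -m jog '[{"grip":1,"x":-6,"y":2,"z":0,"rx":0,"ry":0,"rz":-0.5},{"grip":1,"x":-12,"y":4,"z":0,"rx":0,"ry":0,"rz":-0.5},{"grip":1,"x":-18,"y":6,"z":0,"rx":0,"ry":0,"rz":-0.5},{"grip":1,"x":-18,"y":6,"z":0,"rx":0,"ry":0,"rz":-0.6},{"grip":1,"x":-18,"y":6,"z":0,"rx":0,"ry":0,"rz":0},{"grip":1,"x":-18,"y":6,"z":0,"rx":0,"ry":0,"rz":0},{"grip":1,"x":-18,"y":6,"z":0,"rx":0,"ry":0,"rz":0},{"grip":1,"x":-18,"y":7,"z":0,"rx":0,"ry":0,"rz":0}]'
python3 -m jog '[{"grip":1,"x":-18,"y":7,"z":0,"rx":0,"ry":0,"rz":0},{"grip":1,"x":-18,"y":7,"z":0,"rx":0,"ry":0,"rz":0},{"grip":1,"x":-18,"y":7,"z":0,"rx":0,"ry":0,"rz":0},{"grip":1,"x":-18,"y":7,"z":0,"rx":0,"ry":0,"rz":0},{"grip":1,"x":-18,"y":7,"z":0,"rx":0,"ry":0,"rz":0},{"grip":1,"x":-18,"y":7,"z":0,"rx":0,"ry":0,"rz":0},{"grip":1,"x":-18,"y":7,"z":0,"rx":0,"ry":0,"rz":0},{"grip":1,"x":-16,"y":6,"z":0,"rx":0,"ry":0,"rz":0}]'
python3 -m jog '[{"grip":1,"x":-11,"y":4,"z":0,"rx":0,"ry":0,"rz":0},{"grip":1,"x":-6,"y":2,"z":0,"rx":0,"ry":0,"rz":0},{"grip":1,"x":-3,"y":1,"z":0,"rx":0,"ry":0,"rz":0},{"grip":1,"x":0,"y":0,"z":0,"rx":0,"ry":0,"rz":0},{"grip":1,"x":0,"y":0,"z":0,"rx":0,"ry":0,"rz":0}]'
python3 - <<'E'
from h import *;import cv2
x,y=pt(BAY,-56);go(x,y,.2223,BAY[2])
for n in("side","top","wrist"):
    c=read_camera(n);cv2.imwrite(f"pics/{n}4.png",c["frame"][:,:,::-1])
    if n=="wrist": print(proj(c,W(BAY,np.array([[-125,95,15],[-125,-95,15],[30,65,92],[30,-65,92],[-21,80,30],[-21,-80,30]])/1e3)).round(0).tolist())
E
```

```text
time: 4.42
eef_pos: [0.5004, 0.2152, 0.2871]
tcp_rot: [0.736, 0.677, -0.001, -0.001]
contact_force: [0.1, -0.9, -2.8]
opening: 0.103
time: 5.08
eef_pos: [0.5435, 0.069, 0.2872]
tcp_rot: [0.736, 0.677, -0.001, -0.001]
contact_force: [-0.4, 0.7, -2.5]
opening: 0.106
time: 5.5
eef_pos: [0.5489, 0.0504, 0.2884]
tcp_rot: [0.736, 0.677, -0.0, -0.0]
contact_force: [0.0, 0.6, -2.9]
opening: 0.105
t 5.5 pos [0.5489 0.0504 0.2884] turn [-0.05 -0.02 -0.02] shift [-2.   7.4 66.1] F [ 0.   0.6 -2.9] open 0.105
[[400.0, 133.0], [141.0, 133.0], [372.0, 389.0], [168.0, 389.0], [374.0, 272.0], [168.0, 272.0]]
```

View pics/wrist4.png

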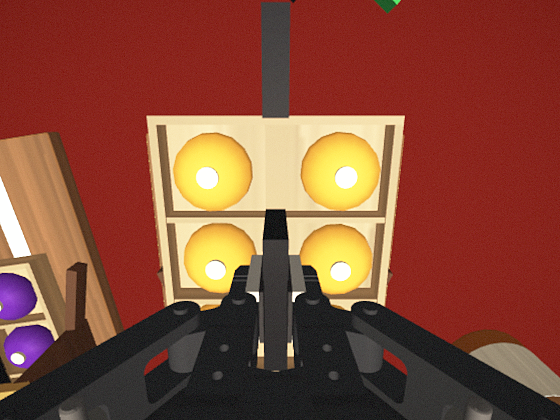

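View pics/side4.png

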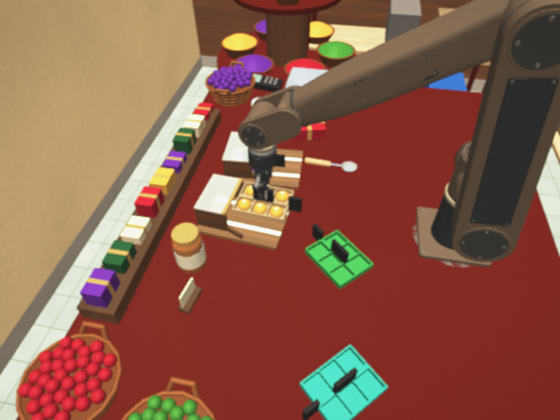

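View pics/top4.png

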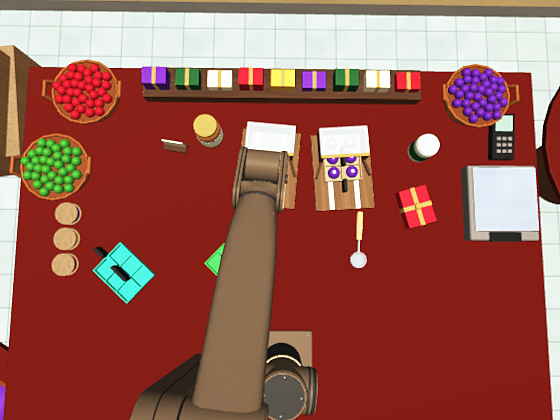

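```bash
python3 - <<'E'
import cv2,numpy as np
t=cv2.imread("pics/wrist4.png")
a=cv2.resize(t[100:320,130:190],None,fx=5,fy=2.7,interpolation=cv2.INTER_CUBIC)
b=cv2.resize(t[100:320,370:430],None,fx=5,fy=2.7,interpolation=cv2.INTER_CUBIC)
cv2.imwrite("pics/w4c.png",np.hstack([a,np.zeros((a.shape[0],20,3),np.uint8),b]))
E
```

```text
(no output)
```

View pics/w4c.png

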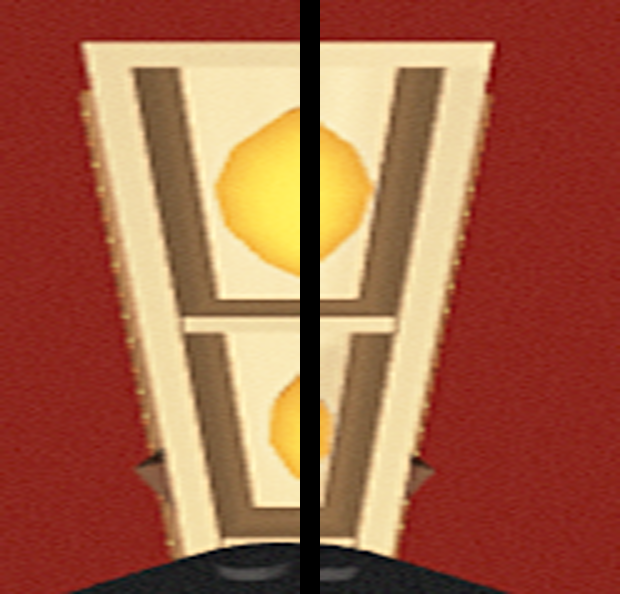

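The board corners (146,134) and (404,134) and the wing tips (157) and (393) are symmetric about x=275. So the lateral position and yaw are right, and only +8 mm in y is needed. Lowering.

```bash
python3 -m jog '[{"grip":1,"x":0,"y":3,"z":2,"rx":0,"ry":0,"rz":0},{"grip":1,"x":0,"y":3,"z":7,"rx":0,"ry":0,"rz":0},{"grip":1,"x":0,"y":2,"z":12,"rx":0,"ry":0,"rz":0},{"grip":1,"x":0,"y":0,"z":12,"rx":0,"ry":0,"rz":0},{"grip":1,"x":0,"y":0,"z":12,"rx":0,"ry":0,"rz":0},{"grip":1,"x":0,"y":0,"z":8,"rx":0,"ry":0,"rz":0},{"grip":1,"x":0,"y":0,"z":5,"rx":0,"ry":0,"rz":0},{"grip":1,"x":0,"y":0,"z":2,"rx":0,"ry":0,"rz":0}]'
python3 -m jog '[{"grip":1,"x":0,"y":0,"z":1,"rx":0,"ry":0,"rz":0},{"grip":1,"x":0,"y":0,"z":0,"rx":0,"ry":0,"rz":0}]'
python3 - <<'E'
from h import *;import cv2
x,y=pt(BAY,-55);go(x,y,.2223,BAY[2])
c=read_camera("side");cv2.imwrite("pics/s5.png",cv2.resize(c["frame"][150:270,170:330,::-1],None,fx=5,fy=5,interpolation=cv2.INTER_CUBIC))
E
```

```text
time: 6.32
eef_pos: [0.5566, 0.0494, 0.2268]
tcp_rot: [0.736, 0.677, -0.001, -0.001]
contact_force: [0.6, 0.2, -2.6]
opening: 0.108
time: 6.48
eef_pos: [0.5573, 0.0493, 0.2278]
tcp_rot: [0.736, 0.677, 0.0, 0.0]
contact_force: [0.2, 0.4, -3.2]
opening: 0.109
t 6.4833 pos [0.5573 0.0493 0.2278] turn [ 0.02 -0.   -0.04] shift [-1.6  0.   5.5] F [ 0.2  0.4 -3.2] open 0.109
```

View pics/s5.png

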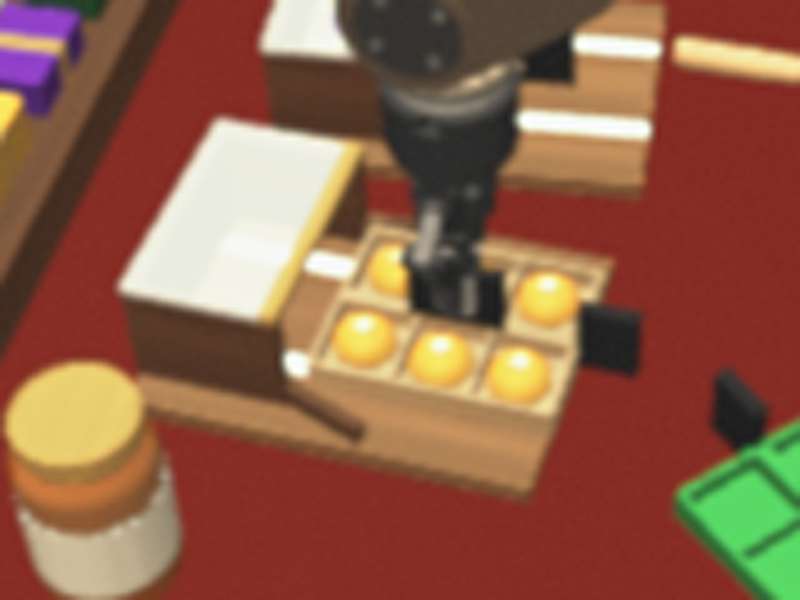

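The tray hovers between the wings just short of the guard. Lowering the last few mm gently.

```bash
python3 -m jog '[{"grip":1,"x":0,"y":0,"z":2,"rx":0,"ry":0,"rz":0},{"grip":1,"x":0,"y":0,"z":1.5,"rx":0,"ry":0,"rz":0},{"grip":1,"x":0,"y":0,"z":1,"rx":0,"ry":0,"rz":0},{"grip":1,"x":0,"y":0,"z":0,"rx":0,"ry":0,"rz":0}]'
python3 -m jog '[{"grip":1,"x":0,"y":0,"z":1,"rx":0,"ry":0,"rz":0},{"grip":1,"x":0,"y":0,"z":0,"rx":0,"ry":0,"rz":0}]'
```

```text
time: 6.87
eef_pos: [0.5571, 0.0493, 0.2231]
tcp_rot: [0.736, 0.677, -0.0, -0.0]
contact_force: [-0.1, 0.1, -3.7]
opening: 0.108
time: 7.03
eef_pos: [0.5572, 0.0493, 0.2223]
tcp_rot: [0.736, 0.677, 0.0, 0.0]
contact_force: [-0.3, -0.3, -3.6]
opening: 0.108
```

```bash
python3 -m jog '[{"grip":1,"x":0,"y":0,"z":1,"rx":0,"ry":0,"rz":0},{"grip":1,"x":0,"y":0,"z":0,"rx":0,"ry":0,"rz":0}]'
python3 -m jog '[{"grip":1,"x":0,"y":0,"z":1,"rx":0,"ry":0,"rz":0},{"grip":1,"x":0,"y":0,"z":0,"rx":0,"ry":0,"rz":0}]'
```

```text
time: 7.2
eef_pos: [0.5577, 0.0493, 0.2222]
tcp_rot: [0.736, 0.677, 0.0, 0.001]
contact_force: [-1.5, -1.0, 2.0]
opening: 0.107
time: 7.37
eef_pos: [0.5581, 0.0493, 0.2222]
tcp_rot: [0.736, 0.677, 0.001, 0.001]
contact_force: [-1.9, 0.1, 6.1]
opening: 0.11
```

It's seated: the vertical force went from -3.6 N to +6 N. Releasing and rising.

```bash
python3 -m jog '[{"grip":0.8,"x":0,"y":0,"z":0,"rx":0,"ry":0,"rz":0},{"grip":0.6,"x":0,"y":0,"z":0,"rx":0,"ry":0,"rz":0},{"grip":0.5,"x":0,"y":0,"z":0,"rx":0,"ry":0,"rz":0},{"grip":0.5,"x":0,"y":0,"z":-2,"rx":0,"ry":0,"rz":0},{"grip":0.5,"x":0,"y":0,"z":-12,"rx":0,"ry":0,"rz":0},{"grip":0.5,"x":0,"y":0,"z":-20,"rx":0,"ry":0,"rz":0},{"grip":0.5,"x":0,"y":0,"z":-20,"rx":0,"ry":0,"rz":0},{"grip":0.5,"x":0,"y":0,"z":-14,"rx":0,"ry":0,"rz":0}]'
python3 -m jog '[{"grip":0.5,"x":0,"y":-15,"z":-10,"rx":0,"ry":0,"rz":0},{"grip":0.5,"x":0,"y":-20,"z":0,"rx":0,"ry":0,"rz":0},{"grip":0.5,"x":0,"y":-20,"z":0,"rx":0,"ry":0,"rz":0},{"grip":0.5,"x":0,"y":-20,"z":0,"rx":0,"ry":0,"rz":0},{"grip":0.5,"x":0,"y":-15,"z":0,"rx":0,"ry":0,"rz":0},{"grip":0.5,"x":0,"y":-5,"z":0,"rx":0,"ry":0,"rz":0},{"grip":0.5,"x":0,"y":0,"z":0,"rx":0,"ry":0,"rz":0}]'
python3 - <<'E'
from h import *;import cv2
x,y=pt(BAY,-150);go(x,y+.0015,.208,BAY[2])
for n in("side","top","wrist"):
    c=read_camera(n);cv2.imwrite(f"pics/{n}6.png",c["frame"][:,:,::-1])
    if n=="side": cv2.imwrite("pics/s6.png",cv2.resize(c["frame"][150:270,170:330,::-1],None,fx=5,fy=5,interpolation=cv2.INTER_CUBIC))
E
```

```text
time: 8.03
eef_pos: [0.5576, 0.0493, 0.2909]
tcp_rot: [0.736, 0.677, 0.001, 0.001]
contact_force: [0.9, -0.6, -0.2]
opening: 0.499
time: 8.62
eef_pos: [0.4618, 0.0575, 0.2988]
tcp_rot: [0.736, 0.677, 0.0, 0.0]
contact_force: [0.7, 0.5, -0.1]
opening: 0.5
t 8.6167 pos [0.4618 0.0575 0.2988] turn [ 0.05 -0.   -0.02] shift [-0.3  0.8 90.8] F [ 0.7  0.5 -0.1] open 0.5
```

View pics/s6.png

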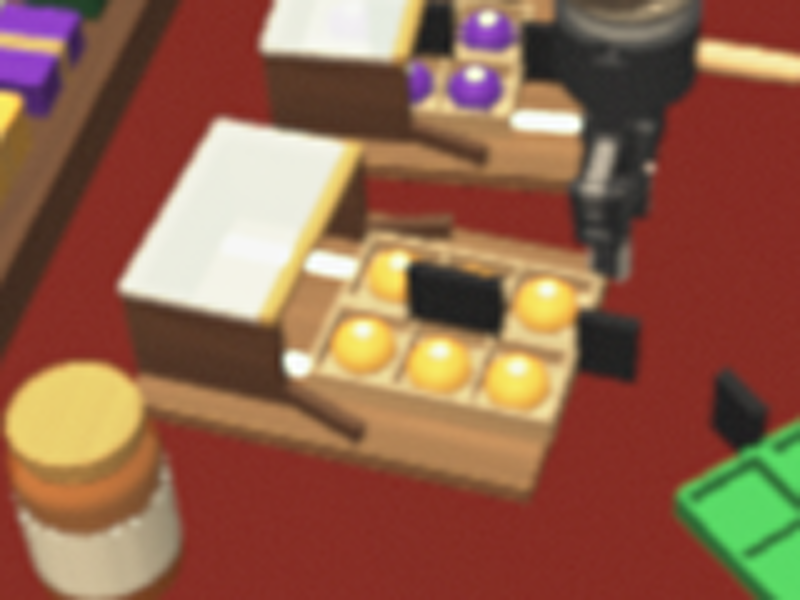

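View pics/wrist6.png

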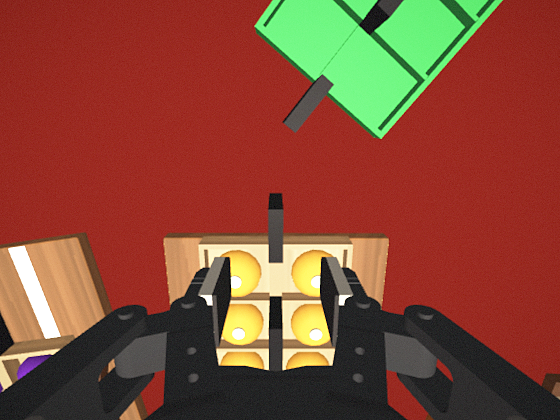

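The tray sits released and straight on the ledge, pull facing out at (276,195–262) in the wrist view, with all six pralines in. Next I'll go down and pinch the pull.

```bash
python3 -m jog '[{"grip":0.5,"x":0,"y":0,"z":20,"rx":0,"ry":0,"rz":0},{"grip":0.5,"x":0,"y":0,"z":20,"rx":0,"ry":0,"rz":0},{"grip":0.5,"x":0,"y":0,"z":20,"rx":0,"ry":0,"rz":0},{"grip":0.5,"x":0,"y":0,"z":15,"rx":0,"ry":0,"rz":0},{"grip":0.5,"x":0,"y":0,"z":9,"rx":0,"ry":0,"rz":0},{"grip":0.5,"x":0,"y":0,"z":5,"rx":0,"ry":0,"rz":0},{"grip":0.5,"x":0,"y":0,"z":0,"rx":0,"ry":0,"rz":0}]'
python3 - <<'E'
from h import *;import cv2
x,y=pt(BAY,-150);go(x,y+.0015,.208,BAY[2])
c=read_camera("side");cv2.imwrite("pics/s7.png",cv2.resize(c["frame"][150:270,190:350,::-1],None,fx=5,fy=5,interpolation=cv2.INTER_CUBIC))
c=read_camera("wrist");cv2.imwrite("pics/w7.png",c["frame"][:,:,::-1])
E
```

```text
time: 9.35
eef_pos: [0.4627, 0.0572, 0.2084]
tcp_rot: [0.736, 0.677, -0.001, -0.001]
contact_force: [-0.3, -0.2, 0.3]
opening: 0.499
t 9.35 pos [0.4627 0.0572 0.2084] turn [-0.1   0.   -0.05] shift [-0.1 -0.2  0.4] F [-0.3 -0.2  0.3] open 0.499
```

View pics/s7.png

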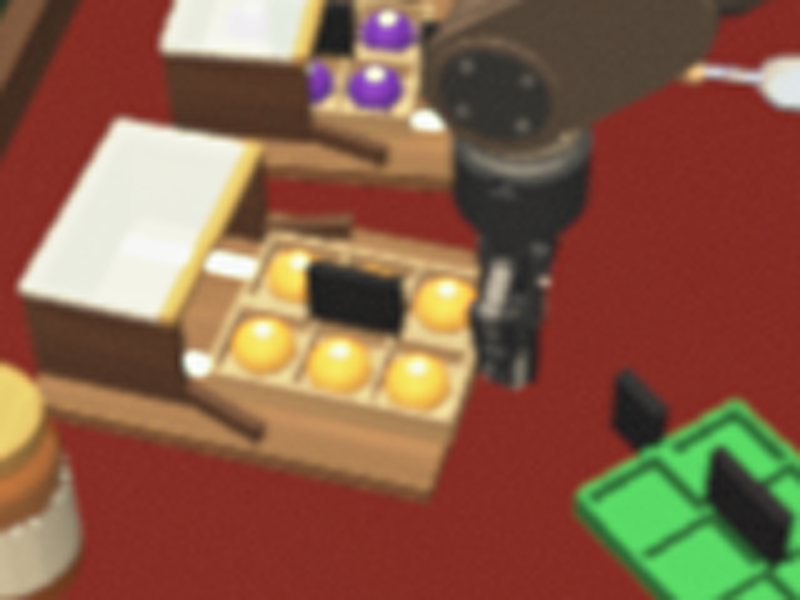

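View pics/w7.png

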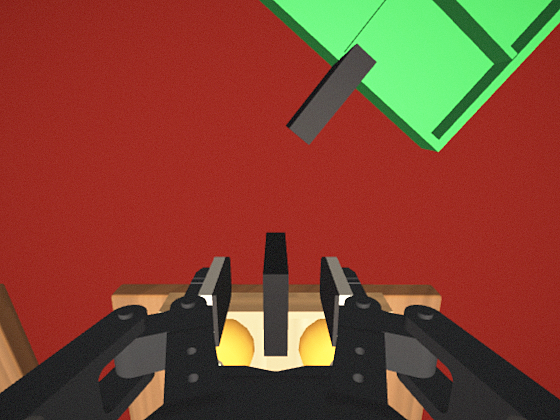

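The fingers straddle the pull at (276,235–355), clear of the green look-alike. Closing.

```bash
python3 -m jog '[{"grip":0.7,"x":0,"y":0,"z":0,"rx":0,"ry":0,"rz":0},{"grip":0.85,"x":0,"y":0,"z":0,"rx":0,"ry":0,"rz":0},{"grip":1,"x":0,"y":0,"z":0,"rx":0,"ry":0,"rz":0},{"grip":1,"x":0,"y":0,"z":0,"rx":0,"ry":0,"rz":0},{"grip":1,"x":0,"y":0,"z":0,"rx":0,"ry":0,"rz":0},{"grip":1,"x":0,"y":0,"z":0,"rx":0,"ry":0,"rz":0}]' 30
python3 -c "
from h import *
x,y=pt(BAY,-53);go(x,y,.208,BAY[2])"
```

```text
time: 9.95
eef_pos: [0.463, 0.0572, 0.2102]
tcp_rot: [0.736, 0.677, 0.001, 0.001]
contact_force: [-1.5, 0.5, 5.6]
opening: 0.109
t 9.95 pos [0.463  0.0572 0.2102] turn [ 0.09  0.   -0.04] shift [-1.6 96.7  2.2] F [-1.5  0.5  5.6] open 0.109
```

```bash
python3 -m jog '[{"grip":1,"x":0,"y":0,"z":-1,"rx":0,"ry":0,"rz":0},{"grip":1,"x":0,"y":2,"z":0,"rx":0,"ry":0,"rz":0},{"grip":1,"x":0,"y":4,"z":0,"rx":0,"ry":0,"rz":0},{"grip":1,"x":0,"y":4,"z":0,"rx":0,"ry":0,"rz":0},{"grip":1,"x":0,"y":0,"z":0,"rx":0,"ry":0,"rz":0}]'
python3 -m jog '[{"grip":1,"x":0,"y":4,"z":0,"rx":0,"ry":0,"rz":0},{"grip":1,"x":0,"y":6,"z":0,"rx":0,"ry":0,"rz":0},{"grip":1,"x":0,"y":6,"z":0,"rx":0,"ry":0,"rz":0},{"grip":1,"x":0,"y":4,"z":0,"rx":0,"ry":0,"rz":0},{"grip":1,"x":0,"y":0,"z":0,"rx":0,"ry":0,"rz":0}]'
python3 - <<'E'
from h import *;import cv2
x,y=pt(BAY,-53);go(x,y,.208,BAY[2])
c=read_camera("side");cv2.imwrite("pics/s8.png",cv2.resize(c["frame"][150:270,190:350,::-1],None,fx=5,fy=5,interpolation=cv2.INTER_CUBIC))
c=read_camera("wrist");cv2.imwrite("pics/w8.png",c["frame"][:,:,::-1])
E
```

```text
time: 10.37
eef_pos: [0.4732, 0.0563, 0.2102]
tcp_rot: [0.736, 0.677, 0.0, 0.0]
contact_force: [0.6, -0.2, 4.8]
opening: 0.106
time: 10.78
eef_pos: [0.4934, 0.0546, 0.2102]
tcp_rot: [0.736, 0.677, 0.0, 0.0]
contact_force: [1.8, 0.4, 0.2]
opening: 0.112
t 10.7833 pos [0.4934 0.0546 0.2102] turn [ 0.07  0.   -0.05] shift [-1.5 66.2  2.2] F [1.8 0.4 0.2] open 0.112
```

View pics/s8.png

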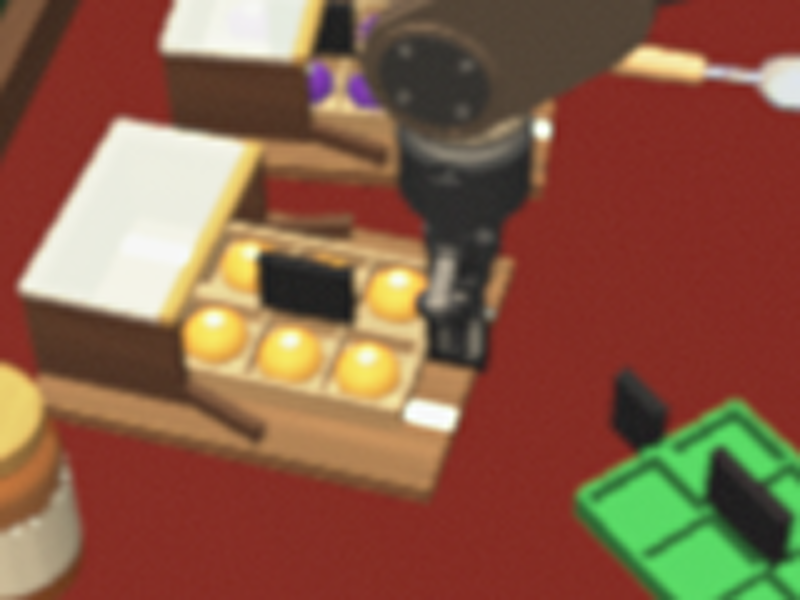

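View pics/w8.png

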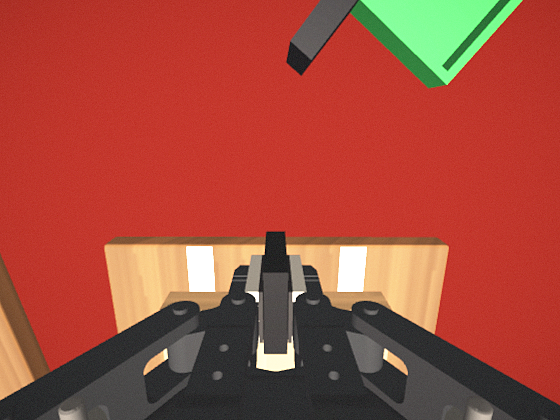

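The tray is entering the slot straight and centred: the board spans 106–447 and the pull is at 276. Sliding on.

```bash
python3 -m jog '[{"grip":1,"x":0,"y":4,"z":0,"rx":0,"ry":0,"rz":0},{"grip":1,"x":0,"y":6,"z":0,"rx":0,"ry":0,"rz":0},{"grip":1,"x":0,"y":6,"z":0,"rx":0,"ry":0,"rz":0},{"grip":1,"x":0,"y":6,"z":0,"rx":0,"ry":0,"rz":0},{"grip":1,"x":0,"y":4,"z":0,"rx":0,"ry":0,"rz":0},{"grip":1,"x":0,"y":0,"z":0,"rx":0,"ry":0,"rz":0}]'
python3 -m jog '[{"grip":1,"x":0,"y":4,"z":0,"rx":0,"ry":0,"rz":0},{"grip":1,"x":0,"y":6,"z":0,"rx":0,"ry":0,"rz":0},{"grip":1,"x":0,"y":6,"z":0,"rx":0,"ry":0,"rz":0},{"grip":1,"x":0,"y":6,"z":0,"rx":0,"ry":0,"rz":0},{"grip":1,"x":0,"y":4,"z":0,"rx":0,"ry":0,"rz":0},{"grip":1,"x":0,"y":0,"z":0,"rx":0,"ry":0,"rz":0}]'
python3 -m jog '[{"grip":1,"x":0,"y":3,"z":0,"rx":0,"ry":0,"rz":0},{"grip":1,"x":0,"y":3,"z":0,"rx":0,"ry":0,"rz":0},{"grip":1,"x":0,"y":0,"z":0,"rx":0,"ry":0,"rz":0}]'
python3 -c "
from h import *
x,y=pt(BAY,-53);go(x,y,.208,BAY[2])"
```

```text
time: 11.38
eef_pos: [0.5193, 0.0524, 0.2102]
tcp_rot: [0.736, 0.677, 0.0, 0.0]
contact_force: [1.1, 0.4, -1.0]
opening: 0.112
time: 11.88
eef_pos: [0.5452, 0.0503, 0.2102]
tcp_rot: [0.736, 0.677, 0.001, 0.001]
contact_force: [0.5, 0.2, 1.2]
opening: 0.109
time: 12.13
eef_pos: [0.5506, 0.0498, 0.2102]
tcp_rot: [0.736, 0.677, 0.0, 0.0]
contact_force: [0.8, 0.7, 2.0]
opening: 0.112
t 12.1333 pos [0.5506 0.0498 0.2102] turn [ 0.07 -0.   -0.04] shift [-1.5  8.7  2.2] F [0.8 0.7 2. ] open 0.112
```

```bash
python3 -m jog '[{"grip":1,"x":0,"y":2,"z":0,"rx":0,"ry":0,"rz":0},{"grip":1,"x":0,"y":2,"z":0,"rx":0,"ry":0,"rz":0},{"grip":1,"x":0,"y":1,"z":0,"rx":0,"ry":0,"rz":0},{"grip":1,"x":0,"y":0,"z":0,"rx":0,"ry":0,"rz":0}]'
python3 -m jog '[{"grip":1,"x":0,"y":1,"z":0,"rx":0,"ry":0,"rz":0},{"grip":1,"x":0,"y":1,"z":0,"rx":0,"ry":0,"rz":0},{"grip":1,"x":0,"y":0,"z":0,"rx":0,"ry":0,"rz":0}]'
python3 -m jog '[{"grip":1,"x":0,"y":1,"z":0,"rx":0,"ry":0,"rz":0},{"grip":1,"x":0,"y":0,"z":0,"rx":0,"ry":0,"rz":0}]'
```

```text
time: 12.47
eef_pos: [0.5553, 0.0495, 0.2102]
tcp_rot: [0.736, 0.677, 0.0, 0.0]
contact_force: [0.1, -0.1, 2.4]
opening: 0.111
time: 12.72
eef_pos: [0.557, 0.0494, 0.2102]
tcp_rot: [0.736, 0.677, -0.0, -0.001]
contact_force: [-2.9, -0.1, 5.1]
opening: 0.109
time: 12.88
eef_pos: [0.5575, 0.0495, 0.2102]
tcp_rot: [0.736, 0.677, -0.001, -0.002]
contact_force: [-6.5, 0.7, 7.4]
opening: 0.115
```

Contact at x≈0.557, against a predicted 0.559. I'll press slightly more to see whether it's the stop.

```bash
python3 -m jog '[{"grip":1,"x":0,"y":1,"z":0,"rx":0,"ry":0,"rz":0},{"grip":1,"x":0,"y":1,"z":0,"rx":0,"ry":0,"rz":0},{"grip":1,"x":0,"y":0,"z":0,"rx":0,"ry":0,"rz":0}]'
python3 - <<'E'
from h import *;import cv2
c=read_camera("side");cv2.imwrite("pics/s9.png",cv2.resize(c["frame"][140:260,190:350,::-1],None,fx=5,fy=5,interpolation=cv2.INTER_CUBIC))
c=read_camera("wrist");cv2.imwrite("pics/w9.png",c["frame"][:,:,::-1])
E
```

```text
time: 13.13
eef_pos: [0.5585, 0.0495, 0.2102]
tcp_rot: [0.736, 0.677, -0.003, -0.004]
contact_force: [-10.8, 1.4, 11.6]
opening: 0.111
```

View pics/s9.png

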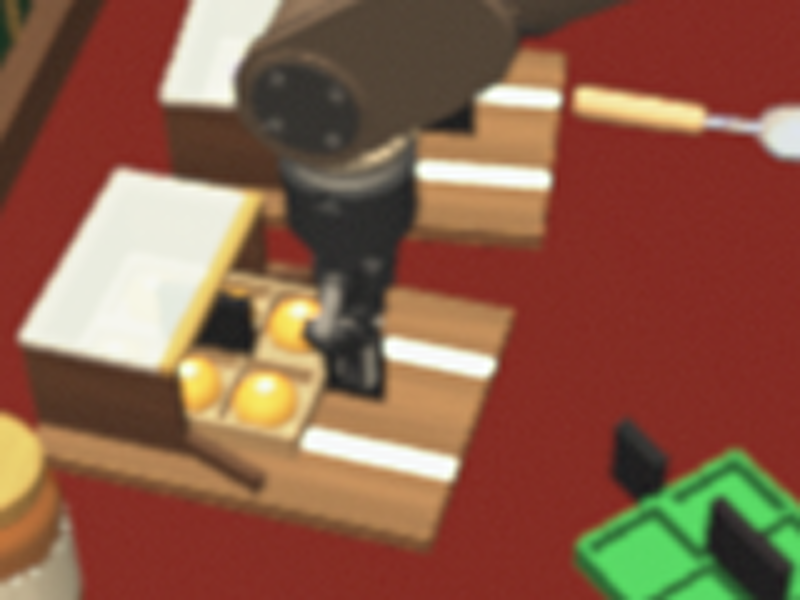

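View pics/w9.png

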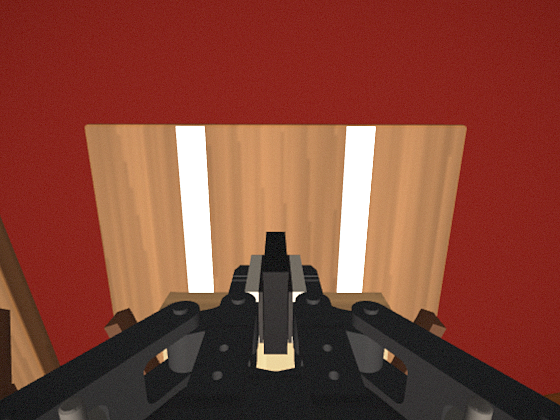

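The tray is under the guard up to its last row and a half, evenly set between the walls. The force builds with no motion. I'll back off the push, release, rise and measure.

```bash
python3 -m jog '[{"grip":1,"x":0,"y":-1,"z":0,"rx":0,"ry":0,"rz":0},{"grip":1,"x":0,"y":-1,"z":0,"rx":0,"ry":0,"rz":0},{"grip":0.8,"x":0,"y":0,"z":0,"rx":0,"ry":0,"rz":0},{"grip":0.6,"x":0,"y":0,"z":0,"rx":0,"ry":0,"rz":0},{"grip":0.5,"x":0,"y":0,"z":0,"rx":0,"ry":0,"rz":0},{"grip":0.5,"x":0,"y":0,"z":0,"rx":0,"ry":0,"rz":0}]'
python3 -m jog '[{"grip":0.5,"x":0,"y":-3,"z":-8,"rx":0,"ry":0,"rz":0},{"grip":0.5,"x":0,"y":-8,"z":-20,"rx":0,"ry":0,"rz":0},{"grip":0.5,"x":0,"y":-15,"z":-25,"rx":0,"ry":0,"rz":0},{"grip":0.5,"x":0,"y":-20,"z":-25,"rx":0,"ry":0,"rz":0},{"grip":0.5,"x":0,"y":-20,"z":-20,"rx":0,"ry":0,"rz":0},{"grip":0.5,"x":0,"y":-20,"z":-10,"rx":0,"ry":0,"rz":0},{"grip":0.5,"x":0,"y":-10,"z":0,"rx":0,"ry":0,"rz":0},{"grip":0.5,"x":0,"y":0,"z":0,"rx":0,"ry":0,"rz":0}]'
python3 - <<'E'
from h import *;import cv2
c=read_camera("side");cv2.imwrite("pics/s10.png",cv2.resize(c["frame"][120:260,190:350,::-1],None,fx=4.2,fy=4.2,interpolation=cv2.INTER_CUBIC))
c=read_camera("wrist");cv2.imwrite("pics/w10.png",c["frame"][:,:,::-1])
for b in (-33,-30):
  print(proj(c,W((.612,.0447,-.083),np.array([[-125,95,15],[-125,-95,15],[b,60,34],[b,-60,34]])/1e3)).round(1).tolist())
E
```

```text
time: 13.73
eef_pos: [0.5582, 0.0492, 0.2099]
tcp_rot: [0.736, 0.677, -0.0, 0.0]
contact_force: [1.5, -0.5, 0.8]
opening: 0.5
time: 14.4
eef_pos: [0.461, 0.0576, 0.3186]
tcp_rot: [0.736, 0.677, 0.0, 0.0]
contact_force: [0.3, -0.4, 0.7]
opening: 0.497
[[380.1, 231.8], [167.5, 231.9], [339.2, 333.3], [208.5, 333.4]]
[[380.1, 231.8], [167.5, 231.9], [339.1, 336.1], [208.7, 336.1]]
```

View pics/s10.png

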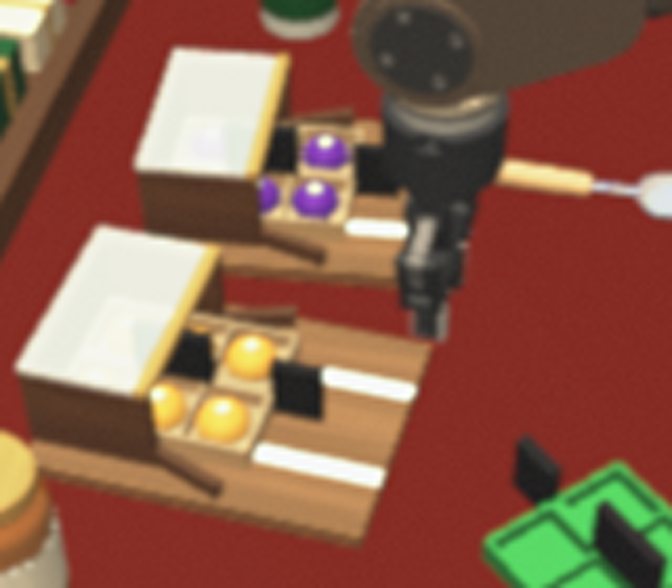

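View pics/w10.png

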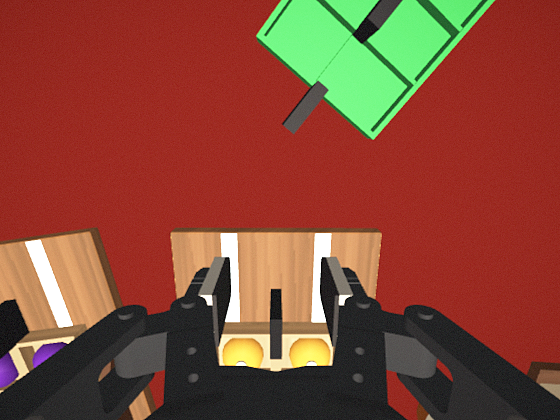

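The tray looks home in much the same pose as the purple one. I'll swing the arm clear for an unobstructed comparison of both bays.

```bash
python3 -m jog '[{"grip":0.5,"x":15,"y":0,"z":-15,"rx":0,"ry":0,"rz":0},{"grip":0.5,"x":30,"y":0,"z":-10,"rx":0,"ry":0,"rz":0},{"grip":0.5,"x":30,"y":0,"z":0,"rx":0,"ry":0,"rz":0},{"grip":0.5,"x":30,"y":0,"z":0,"rx":0,"ry":0,"rz":0},{"grip":0.5,"x":30,"y":0,"z":0,"rx":0,"ry":0,"rz":0},{"grip":0.5,"x":30,"y":0,"z":0,"rx":0,"ry":0,"rz":0},{"grip":0.5,"x":30,"y":0,"z":0,"rx":0,"ry":0,"rz":0},{"grip":0.5,"x":30,"y":0,"z":0,"rx":0,"ry":0,"rz":0}]'
python3 -m jog '[{"grip":0.5,"x":30,"y":0,"z":0,"rx":0,"ry":0,"rz":0},{"grip":0.5,"x":30,"y":0,"z":0,"rx":0,"ry":0,"rz":0},{"grip":0.5,"x":20,"y":0,"z":0,"rx":0,"ry":0,"rz":0},{"grip":0.5,"x":0,"y":0,"z":0,"rx":0,"ry":0,"rz":0}]'
python3 - <<'E'
from h import *;import cv2
c=read_camera("top");cv2.imwrite("pics/t11.png",c["frame"][:,:,::-1])
cv2.imwrite("pics/t11c.png",cv2.resize(c["frame"][115:215,230:385,::-1],None,fx=5,fy=5,interpolation=cv2.INTER_CUBIC))
c=read_camera("side");cv2.imwrite("pics/s11.png",c["frame"][:,:,::-1])
cv2.imwrite("pics/s11c.png",cv2.resize(c["frame"][120:250,190:320,::-1],None,fx=4.5,fy=4.5,interpolation=cv2.INTER_CUBIC))
E
```

```text
time: 15.17
eef_pos: [0.4821, 0.2832, 0.3415]
tcp_rot: [0.736, 0.677, -0.001, -0.0]
contact_force: [-0.0, -0.8, 1.4]
opening: 0.5
time: 15.5
eef_pos: [0.4886, 0.3644, 0.3414]
tcp_rot: [0.735, 0.678, -0.0, -0.001]
contact_force: [0.0, -1.1, 0.2]
opening: 0.506
```

View pics/t11c.png

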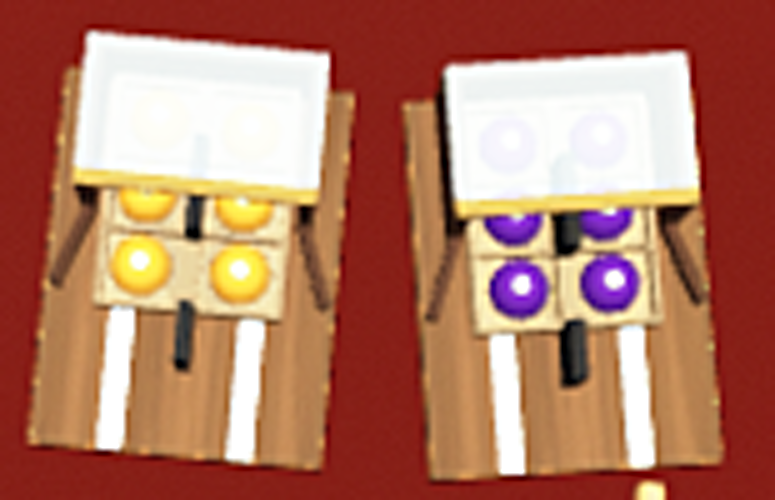

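View pics/s11c.png

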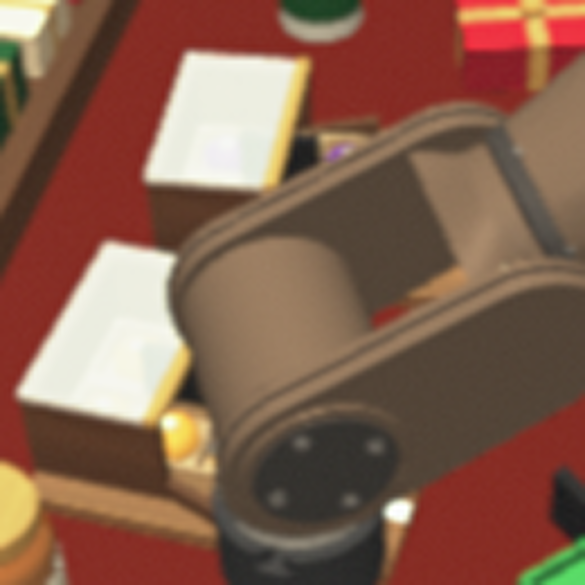

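View pics/t11.png

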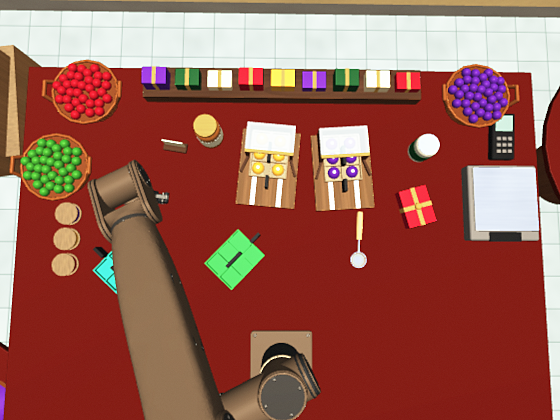

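The full top view shows every bystander where it stood. To check "fully home" numerically, I'll enlarge both tray rears for precise edges.

```bash
python3 - <<'E'
import cv2,numpy as np
t=cv2.imread("pics/t11.png")
a=cv2.resize(t[150:212,232:302],None,fx=8,fy=8,interpolation=cv2.INTER_CUBIC)
b=cv2.resize(t[150:212,310:380],None,fx=8,fy=8,interpolation=cv2.INTER_CUBIC)
cv2.imwrite("pics/ga.png",a);cv2.imwrite("pics/pu.png",b)
E
```

```text
(no output)
```

View pics/ga.png

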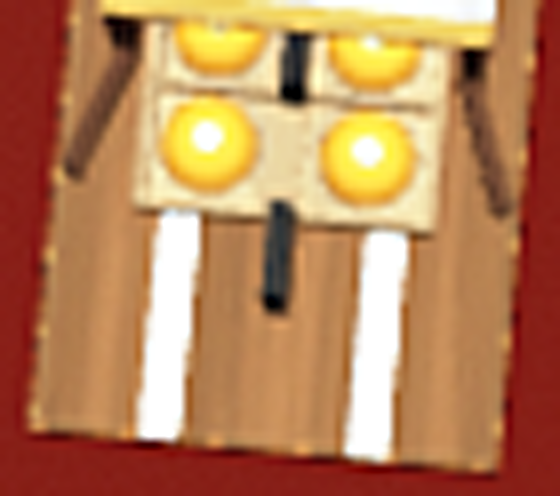

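View pics/pu.png

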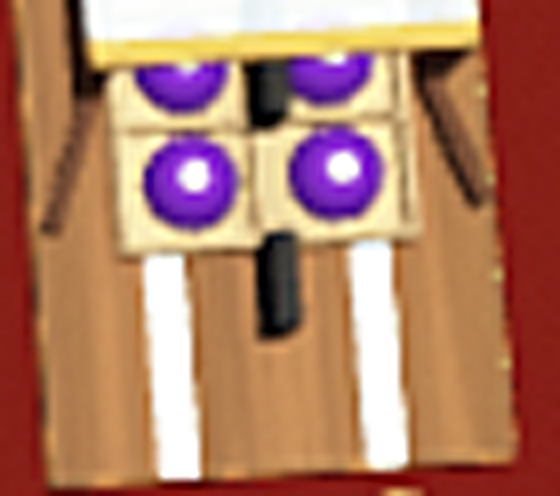

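The visible runner lengths match. Gold shows 230 and 230 px in the 8x crop, purple 227 and 230, at about 2.6 px/mm. So the gold tray is as deep as the stowed one and square. The gripper is clear of everything, so I'm handing in.

```bash
python3 -c "
from plant import *
s=get_state();print(s['time'],s['contact_force'].round(1));print(sign_off())"
```

```text
15.6 [ 0.7 -0.5 -0.7]
the job is handed in; nothing more can be done
None
```

The gold praline tray is in the empty bay, against the back stop with its front pull facing out. I handed the job in at 15.6 s of the 58 s allowed.

I lifted the tray by its middle handle, set it on the ledge and let go there. Then I pinched the front pull and slid it under the guard until the force rose to about 11 N along the slide with almost no further movement. After that I released it and moved the arm away.

**Last checks**
- **Depth:** the visible runner lengths match those of the purple tray to within about 1 mm, and the tray sits square in the slot.
- **Pralines:** all six were in the tray when I let go of it on the ledge. In the final top view the two rear rows show clearly and the front row shows faintly through the guard.
- **Everything else:** the other items looked unmoved in the top view, except that the arm partly hid the turquoise tray. The gripper was open and touching nothing.

**Disagreements**
- **Bay position:** my first estimate of the bay's sideways position was about 2 mm off. I corrected it from the wrist camera before lowering the tray.
- **Stop position:** the tray met the stop about 2 mm earlier than predicted, which is within the calibration error.
- **Side view:** the arm partly blocked the final side picture, so the depth check rests on the top view.

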